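Restock the parts carousel and present the tall can

ROBOT

A 6-joint arm with a two-finger parallel gripper is mounted at the origin on a cart in front of the work surface, level with it; the furniture and walls round the work are solid. World frame = base frame: x ahead of the robot, y to its left, z up, the work surface at z = 0. Lengths are in m, angles in rad, forces in N, time in s.
With the tool pointing down it reaches from about 0.325 to 0.775 m from the base axis. Payload 5.5 kg.
Tool frame: the origin (TCP) lies between the finger pads; the fingertips stand 8 mm ahead of it and the grasp point (between the pads) lies 11 mm behind it (tcp_to_tips is the distance from the TCP to the fingertips, in m); z points along the fingers, y is the line along which they close (so a half turn about z gives the same grasp; the last joint's range is limited). The gripper opens to 88 mm and grips with 3 to 60 N. Pads are 20 mm wide; open, the fingers measure 115 mm over their backs; the gripper's body (75 mm by 178 mm) begins 61 mm behind the grasp point.
Start: joints at [1.094, 0.091, 1.231, -0, 1.82, -0.057], TCP at [0.245, 0.548, 0.231] pointing down, gripper open.
Joint ranges: [-2.87, 2.87], [-0.86, 2.18], [0.17, 2.46], [-1.51, 4.65], [0.06, 2.69], [-2.65, 2.65]. Speed limits (rad/s): [2.57, 2.57, 3.01, 3.14, 3.14, 3.14].

INTERFACE

Orientations are given as a unit quaternion [w, x, y, z].
In Python, from bench import * gives the robot as it stands. Calls block until the motion is done:
- move_to(position, orientation): joint-space move of the TCP to a pose.
- move_l(position, speed=0.15, orientation=None): straight line of the TCP; orientation=None keeps the orientation; speed is the mean speed in m/s.
- movej(angles): joint-space move.
- gripper_open() and close(): open the fingers fully, or close them until they stop; the grip force is fixed at half the most.
- hold(seconds).
- inverse_kinematics(position, orientation): joint angles nearest the present ones, or None.
- state(): the state.
- get_image(name): name is "side" or "top" or "wrist"; returns a dict with "frame" (400x640x3 uint8, blue, green, red), "depth" (400x640 float32, m along the optical axis (not along the pixel's ray), 0 where there is no reading), "camera_matrix" (3x3 intrinsics, pixels), "k1" (the pictures are not rectified: a ray, as slopes to the right and down, at radius r is drawn at 1 + k1 r^2 times it, then the intrinsics apply), "view" (4x4, takes a point from world to camera coordinates). Camera axes: x right, y up, looking along -z (the intrinsics and any distortion apply to the point x, -y, -z); pixel columns grow to the right and rows downward; lengths in m; the calibration is good to about 2 mm. A picture is of the moment at which its call begins.
A pose or a line that the arm cannot do raises IKError and nothing moves.
- job_done(): hands the job in; it is judged then, once.
The state is a dict: "time": time; "joint_pos": joint angles; "dq": joint speeds; "joint_torque": joint torques, N m; "ee_pos": TCP position; "ee_rot": TCP orientation; "ft_force": force on the tool from outside, world axes, zero at the start; "moment": the same for the moment, N m; "finger_gap": finger opening in m; "finger_force": force on a finger pad.
Only numpy, scipy, OpenCV 4.12 (cv2) and the standard library are available. Lean on these libraries where they do the work, as an engineer would, in place of code of your own. Each camera call takes 0.05 s, during which the arm holds its last target. There are 200 camera calls.

TASK

First pick the steel hex bolt out of the tray of mixed small parts and drop it into the tall can on the parts carousel. Only then grip the black bar handle in the middle of the carousel and turn it until the tall can stands at the front, in line with the pointer tongue of the base, and finish while still gripping the handle, holding the turntable still. Keep the cans upright in their rings and the other parts in the tray, and do not disturb the things standing around.

Things in the scene. Friction and masses are not known exactly. Their poses are not given: they have to be found in the camera images.
- bolt: steel hex bolt, 42 mm long overall: shank 12 mm thick and 34 mm long, hex head 20 mm across flats and 8 mm thick. It lies in the tray, resting on its head and the end of the shank (axis 7 degrees off level). The origin is on its underside, below the middle of the shank; its x axis points along the shank away from the head, z is up as it lies
- bolt_grip (a point): middle of the bolt's shank, on its axis, about 8 mm above the surface it lies on; the head begins 17 mm from here towards -x of the bolt, the shank ends 17 mm towards +x. Best gripped across the shank here
- tray: grey open tray, fixed to the bench, 178 x 248 x 28 mm outside, walls and floor 4 mm thick, holding six small parts that lie singly, in any of its 2 x 3 places; a fixed vice 135 mm high stands between tray, carousel and robot; the origin is at the centre of its underside
- grommet: black rubber grommet in the tray, 23 x 23 x 11 mm; origin at the centre of its underside
- plug_box_a: small red carton in the tray, 26 x 27 x 34 mm; origin at the centre of its underside
- plug_box_b: small red carton in the tray, 26 x 35 x 26 mm; origin at the centre of its underside
- clip: green plastic clip in the tray, 14 x 50 x 10 mm; origin at the centre of its underside
- washer: thick steel washer in the tray, 36 mm across, 8 mm thick, 18 mm hole; origin at the centre of its underside
- carousel_base: base of the carousel, fixed to the bench: dark steel disc 230 mm across, with a 22 mm wide pointer tongue that sticks out towards its front (-x of this body), ending 175 mm from the centre in a small upright lip. Origin at the centre of its underside, on the turning axis; z up
- front_mark (a point): point over the base where the middle of the can at the front belongs: 92 mm from the turning axis in the direction of the pointer tongue, at the height of the top of the turntable (26 mm)
- turntable: round plywood turntable, 280 mm across, top 26 mm above the bench; turns both ways (over 6 rad) about the vertical axis through its origin (centre of its underside), with friction of about 0.12 N m, so it stays where it is left. Three rings (5 mm high, 78 mm inside) hold the cans, centres 92 mm from the axis: at 60 degrees either side of its -x, and at its +x
- handle: black bar handle in the middle of the turntable, on a post, turning with it: 66 mm long (its x axis, which is the turntable's x), 16 mm thick (its y), 30 mm high. The origin is the centre of the bar, 135 mm above the bench (its top is at 150 mm), well above the cans; grip it across its thickness from above
- tall_can: the tall can: open metal can 72 mm across and 80 mm high, wall and floor 3 mm, standing loose in a ring of the turntable (rim about 106 mm above the bench), 35 to 85 degrees to one side or the other of the pointer tongue at the start. Origin at the centre of its underside, 26 mm above the bench
- short_can_a: one of the two short cans: like the tall one, but only 45 mm high; origin at the centre of its underside
- short_can_b: the other short can, 45 mm high, at the rear of the turntable; origin at the centre of its underside
- tape_measure: tape measure standing behind the carousel, 32 x 79 x 62 mm; to be left alone
- red_carton: red carton standing to the right of the carousel, 46 x 53 x 56 mm; to be left alone
- pack_1: clear pack of fasteners lying in front of the tray, 60 x 73 x 26 mm; to be left alone
Not all that is in view belongs to the job. Leave any yellow look-alike of the short_can_b alone.

How it is judged:
On the way, in this order (a step that is already met when the one before it is completed fails the run):
1. the bolt lies in the tall can, and the carousel has not yet been turned to bring the can to the front (horizontal distance between bolt_grip and tall_can below 0.034 m and z of bolt_grip in the frame of tall_can between 0 and 0.072 m and contact force between the fingers and bolt below 0.1 N and horizontal distance between tall_can and front_mark above 0.03 m), for 0.2 s.
2. the tall can stands at the front with the handle gripped (horizontal distance between tall_can and front_mark below 0.014 m and contact force between the fingers and handle above 5 N), for 0.2 s.
At the end, for the whole second after the job is handed in: The fingers grip the bar handle (over 5 N) and the turntable is still (under 0.05 rad/s), with the middle of the tall can within 14 mm of the front mark; the bolt lies in the tall can; all three cans stand upright (within 7 degrees) in their rings; the other five parts are in the tray (all of step 2 and angular speed of turntable below 0.05 rad/s and horizontal distance between bolt_grip and tall_can below 0.034 m and z of bolt_grip in the frame of tall_can between 0 and 0.072 m and angle between each of tall_can, short_can_a, short_can_b's own z axis and vertical below 0.12 rad and z of tall_can in the frame of turntable between 0.005 and 0.0145 m and z of short_can_a in the frame of turntable between 0.005 and 0.0145 m and z of short_can_b in the frame of turntable between 0.005 and 0.0145 m and x of grommet in the frame of tray between -0.09 and 0.09 m and y of grommet in the frame of tray between -0.125 and 0.125 m and z of grommet in the frame of tray between -0.01 and 0.06 m and x of plug_box_a in the frame of tray between -0.09 and 0.09 m and y of plug_box_a in the frame of tray between -0.125 and 0.125 m and z of plug_box_a in the frame of tray between -0.01 and 0.06 m and x of plug_box_b in the frame of tray between -0.09 and 0.09 m and y of plug_box_b in the frame of tray between -0.125 and 0.125 m and z of plug_box_b in the frame of tray between -0.01 and 0.06 m and x of clip in the frame of tray between -0.09 and 0.09 m and y of clip in the frame of tray between -0.125 and 0.125 m and z of clip in the frame of tray between -0.01 and 0.06 m and x of washer in the frame of tray between -0.09 and 0.09 m and y of washer in the frame of tray between -0.125 and 0.125 m and z of washer in the frame of tray between -0.01 and 0.06 m); the arm keeps its last pose, push and grip.
It fails at once if the tape measure is disturbed (moved over 25 mm) (distance of tape_measure from where it was at the start of the episode above 0.025 m).
It fails at once if the red carton is disturbed (moved over 25 mm) (distance of red_carton from where it was at the start of the episode above 0.025 m).
It fails at once if the fastener pack is disturbed (moved over 25 mm) (distance of pack_1 from where it was at the start of the episode above 0.025 m).
It fails at once if a can is tipped over 20 degrees (angle between any of tall_can, short_can_a, short_can_b's own z axis and vertical above 0.35 rad).
It also fails if it takes over 56 s, if anything falls off the work surface, if the arm or the gripper's body presses on something with over 40 N, if the wrist force passes 120 N, or if a joint passes its speed limit or range.

## Working session

There is one attempt and no reset: what is moved stays moved. The work goes in short steps, each a Python script; the robot and the scene stay as the last script left them, time stands still between calls to the robot, and variables do not carry over. Pictures are saved under pics/ and viewed, at most 10 in all, crops included, and the job is handed in when it is done.

```bash
mkdir -p pics; ls; cat > h.py <<'E'
from bench import *
import numpy as np, cv2
def grab(n):
    d=get_image(n); np.savez('/tmp/%s.npz'%n,**{k:np.array(v) for k,v in d.items()}); return d
def w(d,u,v,z=None):
    """pixel -> world; by depth, or by plane z"""
    K=np.array(d['camera_matrix']);k=float(d['k1'])
    p=cv2.undistortPoints(np.array([[[u,v]]],float),K,np.array([k,0,0,0,0]))[0,0]
    T=np.linalg.inv(np.array(d['view'])); r=T[:3,:3]@np.array([p[0],-p[1],-1]); o=T[:3,3]
    s=d['depth'][int(round(v)),int(round(u))] if z is None else (z-o[2])/r[2]
    return o+s*r
def down(a):
    """tool down, closing line (tool y) at angle a from world y"""
    return [0,np.cos(a/2),np.sin(a/2),0]
E
python3 - <<'E'
from h import *
for n in('top','side'):
    d=grab(n); cv2.imwrite(f'pics/{n}0.png',d['frame']); print(n,d['k1'],d['camera_matrix'],np.linalg.inv(d['view'])[:3].round(3))
s=state();print(s['ee_rot'],s['time'],s['ee_pos'])
E
```

```text
pics
top -0.02709138726366301 [[398.19135744   0.         320.49255238]
 [  0.         398.19135744 201.52478412]
 [  0.           0.           1.        ]] [[-0.017  0.991 -0.135  0.344]
 [-1.    -0.021 -0.022 -0.318]
 [-0.025  0.135  0.991  1.616]]
side 0.03290670078934457 [[449.45511842   0.         321.14365469]
 [  0.         449.45511842 194.78203658]
 [  0.           0.           1.        ]] [[-0.97   0.197 -0.144  0.333]
 [-0.245 -0.789  0.563  0.485]
 [-0.003  0.581  0.814  1.26 ]]
[-2.24601855e-04  2.08361170e-01  9.78051572e-01 -8.33718819e-04] 0.1 [0.24444167 0.54768549 0.22962876]
```

View pics/top0.png

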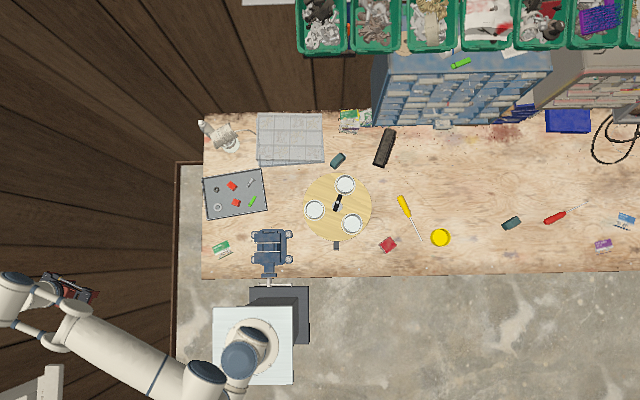

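View pics/side0.png

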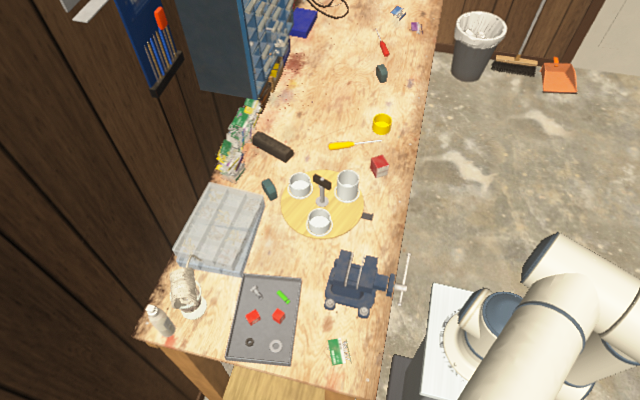

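Top view: the tray is around (235,194) and the carousel around (337,206). The vice is at (270,245) and the pointer tongue at (336,245). In the side view the tall can is at (347,185), which is about (351,223) in the top view. The bolt candidates in the tray (top pixels) are the grey elongated part at (250,182), the ring-shaped washer at (217,206) and the grommet at (216,189). The part at (250,182) fits best, so I'll confirm it in enlarged crops.

```bash
python3 - <<'E'
from h import *
t=np.load('/tmp/top.npz');s=np.load('/tmp/side.npz')
c=lambda f,x,y,wd,h,k:cv2.resize(f[y:y+h,x:x+wd],None,fx=k,fy=k,interpolation=cv2.INTER_CUBIC)
a=c(t['frame'],235,170,32,24,12) ; b=c(s['frame'],240,280,32,24,12)
e=c(t['frame'],299,166,80,62+24,4.8)[:,:384]; g=c(s['frame'],276,163,100,80,3.84)[:,:384]
H=300
out=np.zeros((288+413,768,3),np.uint8)
out=np.vstack([np.hstack([a,b]),np.hstack([cv2.resize(e,(384,312)) if 0 else c(t['frame'],299,166,96,78,4),c(s['frame'],276,163,96,78,4)])])
print(out.shape);cv2.imwrite('pics/crop0.png',out)
E
```

```text
(600, 768, 3)
```

View pics/crop0.png

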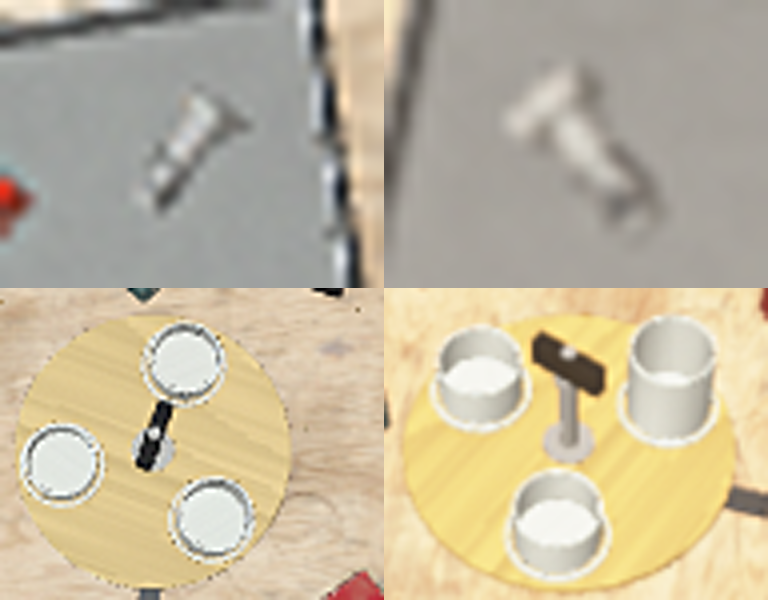

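The crops confirm it: the part at top (250,183) has a shank and a hex head, so it's the bolt, with the head towards the upper right at about (253.3,179.6) and the shank end at about (247.9,186.2). The tall can's rim is at about (352.2,223.3).

```bash
python3 - <<'E'
from h import *
t=np.load('/tmp/top.npz');s=np.load('/tmp/side.npz')
P=lambda *a:print(a[0],w(*a[1:]).round(4))
P('head top',t,253.3,179.6,.016);P('end top',t,247.9,186.2,.01)
P('head side',s,240+548/12-32,280+98/12,.016);P('end side',s,240+(635-384)/12,280+200/12,.01)
P('head side',s,240+(548-384)/12,280+98/12,.016)
P('centre',t,337,207.25,.026)
P('tall',t,299+212/4,166+228/4,.106)
P('tall side',s,276+(671-384)/4,163+(352-288)/4,.106)
P('hA',t,299+165/4,166+(405-288)/4,.15);P('hB',t,299+145/4,166+(468-288)/4,.15)
P('short rear',t,299+185/4,166+(361-288)/4,.071);P('short l',t,299+62/4,166+(464-288)/4,.071)
P('tongue',t,335.5,246,.0);P('vice',t,270,245);P('vice2',t,285,260)
# hover over tray, vice-clear
for z in(.3,.25):
  p=w(t,250.6,182.9,.012); print(p,inverse_kinematics([p[0]-.0,p[1],z],down(0)),np.hypot(p[0],p[1]))
E
```

```text
head top [ 0.6595 -0.0072  0.016 ]
end top [0.6335 0.0162 0.01  ]
head side [0.6642 0.0016 0.016 ]
end side [0.6364 0.0194 0.01  ]
head side [0.6642 0.0016 0.016 ]
centre [ 0.5368 -0.3479  0.026 ]
tall [ 0.4658 -0.4019  0.106 ]
tall side [ 0.4695 -0.3954  0.106 ]
hA [ 0.5665 -0.3587  0.15  ]
hB [ 0.508  -0.3388  0.15  ]
short rear [ 0.6219 -0.3816  0.071 ]
short l [ 0.5224 -0.259   0.071 ]
tongue [ 0.3827 -0.3388  0.    ]
vice [ 0.3886 -0.0882  0.0967]
vice2 [ 0.3303 -0.1361  0.0165]
[0.64670415 0.00467953 0.012     ] [-4.53612960e-02  2.50982277e-01  9.28898867e-01 -4.44089210e-16
  1.96171151e+00  1.52543503e+00] 0.6467210787589572
[0.64670415 0.00467953 0.012     ] [-4.53612960e-02  2.25877722e-01  1.04752780e+00 -4.44089210e-16
  1.86818714e+00  1.52543503e+00] 0.6467210787589572
```

```bash
python3 - <<'E'
from h import *
a=np.deg2rad(-42)
for aa in(a,a+np.pi): print(inverse_kinematics([.645,.006,.17],down(aa)))
move_to([.645,.006,.17],down(a))
d=grab('wrist');cv2.imwrite('pics/w1.png',d['frame']);print(state()['time'],state()['joint_pos'])
E
```

```text
[-4.34332800e-02  2.09202736e-01  1.20803177e+00 -4.44089210e-16
  1.72435815e+00  2.26040133e+00]
[-4.34332800e-02  2.09202736e-01  1.20803177e+00 -4.44089210e-16
  1.72435815e+00 -8.81191321e-01]
2.5583 [-4.22645911e-02  2.09006013e-01  1.20799280e+00  2.03078395e-04
  1.72440679e+00  2.26009779e+00]
```

View pics/w1.png

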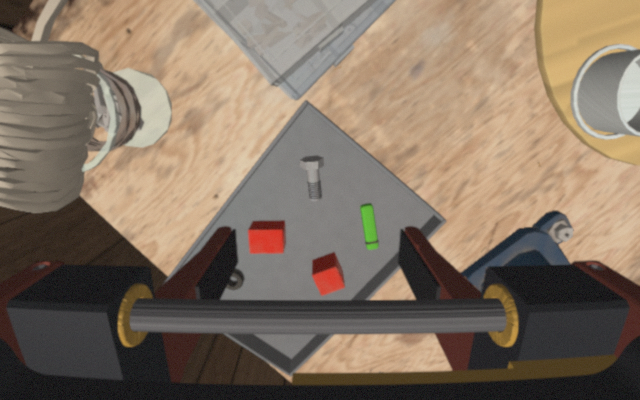

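The wrist view shows the bolt's head at (312,162) and the shank end at (315,198). The clip is at (369,227) and the red cartons at (267,237) and (328,273), so the open fingers will clear them.

```bash
python3 - <<'E'
from h import *
d=np.load('/tmp/wrist.npz')
h=w(d,312,166,.018);e=w(d,315.3,198,.011);m=w(d,313.9,185,.012+.004)
print(h,e,m,np.degrees(np.arctan2(*(e-h)[1::-1])),np.linalg.norm(e-h),w(d,313.9,185),w(d,340,185),w(d,314,175), w(d,369,227,.012),w(d,250,248,.03))
E
```

```text
[0.66073743 0.00075697 0.018     ] [0.63362963 0.02098743 0.011     ] [0.64538235 0.01220098 0.016     ] 143.26613580031332 0.03454134246429379 [0.64560886 0.01197969 0.01724598] [ 0.62542193 -0.0051165   0.00296217] [0.65293786 0.00523975 0.0176469 ] [0.57431243 0.00062302 0.012     ] [0.64245743 0.09917574 0.03      ]
```

```bash
python3 - <<'E'
from h import *
q=down(np.deg2rad(-36.7)); p=[.6465,.011]
move_to(p+[.08],q)
print(state()['ee_pos'])
move_l(p+[.0145],.08)
print(state()['ee_pos'],state()['ft_force'])
close(); s=state(); print(s['finger_gap'],s['finger_force'])
move_l(p+[.2],.2); s=state(); print(s['finger_gap'],s['finger_force'],s['time'])
move_to([.49,-.385,.27],down(np.deg2rad(36)))
s=state(); print(s['finger_gap'],s['finger_force'],s['time'],s['joint_pos'])
d=grab('wrist');cv2.imwrite('pics/w2.png',d['frame'])
E
```

```text
[0.64606921 0.01144115 0.07985939]
[0.64691178 0.01098747 0.01506525] [ 0.61196089 -0.02950566  0.80156695]
0.011615196030320662 29.999581575393677
0.011535924815059053 29.999409914016724 6.2167
0.011310830140083588 29.99941885471344 7.925 [-7.19674762e-01  1.67713015e-01  1.07857454e+00  2.44616281e-04
  1.89617474e+00  2.22639088e-01]
```

View pics/w2.png

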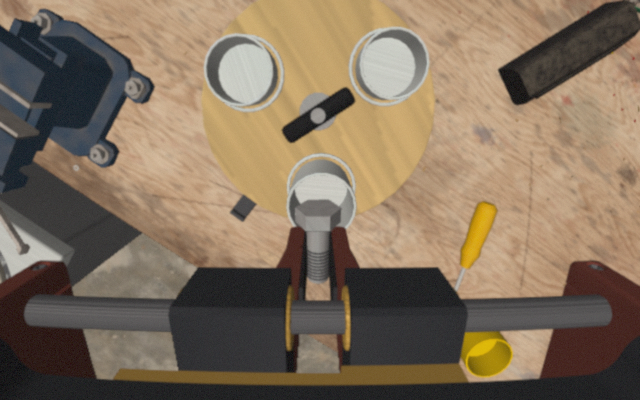

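The bolt is held, with a gap of 11.3 mm and the head visible at (317,213). The wrist view also shows the tall can rim at about (321,188), the handle at (318,115) and the lip of the tongue at (243,207). I'll measure these using depth.

```bash
cat >> h.py <<'E'
def cloud(d):
    K=np.array(d['camera_matrix']);g=np.mgrid[0:400,0:640].astype(float);uv=np.stack([g[1],g[0]],-1).reshape(-1,1,2)
    p=cv2.undistortPoints(uv,K,np.array([float(d['k1']),0,0,0,0]))[:,0]
    T=np.linalg.inv(np.array(d['view'])); z=np.array(d['depth']).reshape(-1,1)
    P=np.hstack([p[:,:1],-p[:,1:],-np.ones((len(p),1))])*z@T[:3,:3].T+T[:3,3]
    P[z[:,0]==0]=9; return P
def sel(P,c,r,z0,z1): return P[(np.hypot(P[:,0]-c[0],P[:,1]-c[1])<r)&(P[:,2]>z0)&(P[:,2]<z1)]
def circ(X):
    from scipy.optimize import least_squares
    return least_squares(lambda v:np.hypot(X[:,0]-v[0],X[:,1]-v[1])-v[2],[*X[:,:2].mean(0),.036],loss='soft_l1',f_scale=.002).x
E
python3 - <<'E'
from h import *
for n in('wrist','top'):
    d=np.load(f'/tmp/{n}.npz');P=cloud(d)
    X=sel(P,(.468,-.4),.055,.098,.112);print(n,'rim',len(X),circ(X).round(4))
    for c in((.622,-.382),(.522,-.259)):
        X=sel(P,c,.055,.064,.076);print('short',len(X),circ(X).round(4))
    H=sel(P,(.537,-.348),.05,.14,.156);print('handle',len(H),cv2.minAreaRect(H[:,:2].astype(np.float32)*1000),H[:,2].mean())
    X=sel(P,(.537,-.348),.16,.02,.032);c,r=cv2.minEnclosingCircle(X[:,:2].astype(np.float32)*1000);print('table',c,r)
    print('lip px',w(d,243,207,.02) if n=='wrist' else w(d,335.5,246,.02))
d=np.load('/tmp/wrist.npz');print('rim px',w(d,321,188,.106),'handle px',w(d,318,115,.15), 'ends',w(d,286,134,.15),w(d,351,96,.15),'bolt',w(d,317,213),w(d,318,250),'lip',w(d,243,207))
E
```

```text
wrist rim 580 [ 0.4704 -0.4026  0.034 ]
short 820 [ 0.6277 -0.3799  0.034 ]
short 814 [ 0.529  -0.2555  0.0343]
handle 1533 ((542.5882568359375, -345.703369140625), (16.243701934814453, 66.26766204833984), 68.48310089111328) 0.14892603490261105
table (542.383056640625, -345.81707763671875) 139.633056640625
lip px [ 0.38763443 -0.33870248  0.02      ]
top rim 45 [ 0.4693 -0.4037  0.034 ]
short 44 [ 0.6275 -0.381   0.0342]
short 47 [ 0.5282 -0.2556  0.0342]
handle 72 ((540.7999877929688, -346.5888671875), (15.530792236328125, 64.00160217285156), 68.39612579345703) 0.14910390002568302
table (541.9473266601562, -346.6532897949219) 139.5202178955078
lip px [ 0.38220329 -0.33851153  0.02      ]
rim px [ 0.48571801 -0.39143489  0.106     ] handle px [ 0.54298016 -0.34597681  0.15      ] ends [ 0.51504299 -0.33364888  0.15      ] [ 0.57072052 -0.35855126  0.15      ] bolt [ 0.50988502 -0.36951965  0.27543916] [ 0.49345336 -0.3820886   0.27255457] lip [ 0.38300426 -0.33867408  0.00862065]
```

```bash
python3 - <<'E'
from h import *
p=[.4674,-.4051]
move_l(p+[.2],.15); move_l(p+[.122],.08); hold(.3)
s=state(); print(s['ee_pos'],s['ft_force'],s['finger_gap'])
gripper_open(); hold(.6)
move_l(p+[.25],.2)
move_to([.50,-.378,.27],down(np.deg2rad(36)))
d=grab('wrist');cv2.imwrite('pics/w3.png',d['frame']); print(state()['finger_gap'],state()['time'])
P=cloud(d);X=sel(P,(.47,-.4026),.055,.098,.112);print('rim',circ(X).round(4))
H=sel(P,(.5424,-.3458),.05,.14,.156);print('handle',cv2.minAreaRect(H[:,:2].astype(np.float32)*1000))
E
```

```text
[ 0.46752697 -0.40517712  0.12237432] [-0.08533389 -1.03914997 -0.78015139] 0.011367457647156158
0.08812465230081007 13.05
rim [ 0.4703 -0.4026  0.0342]
handle ((542.7084350585938, -345.81890869140625), (16.26172637939453, 66.17814636230469), 68.68082427978516)
```

View pics/w3.png

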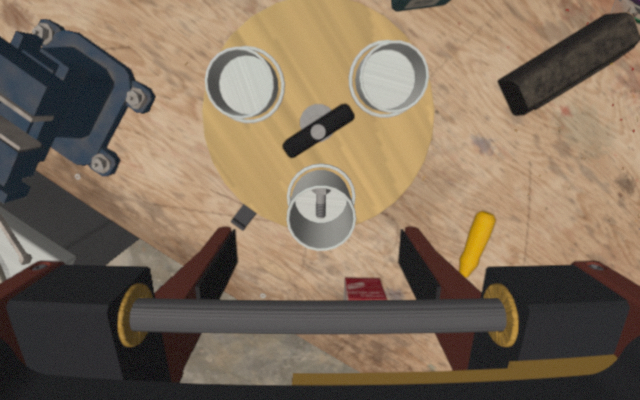

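The bolt lies in the tall can at (320,203), and the can hasn't moved. Next I'll grip the handle and turn it by about -41°.

```bash
python3 - <<'E'
from h import *
p=[.5425,-.3458];q=down(np.deg2rad(-21.4))
move_to(p+[.25],q); move_l(p+[.127],.1)
print(state()['ee_pos'],state()['joint_pos'][5])
close();s=state();print(s['finger_gap'],s['finger_force'],s['ft_force'])
j=np.array(inverse_kinematics(p+[.127],q))
for k in range(1,7):
    t=j.copy();t[5]+=np.deg2rad(40.9)*k/6;movej(list(t))
hold(.5)
s=state();print(s['finger_gap'],s['finger_force'],s['ft_force'],s['time'],s['ee_pos'])
for n in('top','side'):
    d=grab(n);P=cloud(d)
    X=sel(P,(.4505,-.3416),.055,.095,.115);print(n,len(X),circ(X).round(4))
f=d['frame'][150:260,250:400];cv2.imwrite('pics/s4.png',np.hstack([cv2.resize(f,(400,293)),cv2.resize(np.load('/tmp/top.npz')['frame'][150:260,260:410],(400,293))]))
E
```

```text
[ 0.54285678 -0.3460733   0.12808376] 1.3239520766237627
0.015838751600415542 29.99766868451843 [-1.22660129 -2.80935557 -1.10444308]
0.01594750035452264 29.96134172397433 [-2.66814368 -5.28886301  0.43831971] 18.5417 [ 0.54199136 -0.34613874  0.12698137]
top 33 [ 0.4491 -0.3425  0.0343]
side 128 [ 0.4501 -0.3398  0.0342]
```

View pics/s4.png

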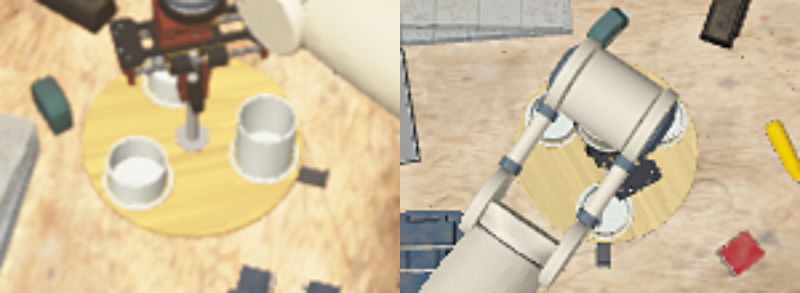

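The side crop shows the tall can at (265,140) in line with the tongue at (312,175). The top crop shows the can at (607,212) with the tongue at (603,255). The fitted can centre is within about 2 mm of the front mark, so I'm handing in.

```bash
python3 -c "
from bench import *
print(job_done())"
```

```text
the job is handed in; nothing more can be done
None
```

I dropped the bolt into the tall can, turned the carousel until that can stood within about 2 mm of the front mark, and handed the job in at about 19 s with the handle still gripped at 30 N; the verdict was not shown.

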